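# Move the funnel to the drip jar and stopper the leaning flask

### The arm

A 7-joint arm with a two-finger parallel gripper is mounted at the origin on the work surface. World frame = base frame: x ahead of the robot, y to its left, z up, the work surface at z = 0. Lengths are in m, angles in rad, forces in N, time in s.
With the tool pointing down it reaches from about 0.4 to 0.85 m from the base axis. Payload 6.9 kg.
Tool frame: the origin (TCP) lies midway between the tips of the shut fingers; the grasp point (between the pads) lies behind it (ctrl.pinch_z is the z of the grasp point in the tool frame, in m); z points along the fingers, y is the direction in which the jaws open and shut (so a half turn about z gives the same grasp; the last joint's range is limited). The gripper opens to 85 mm and grips with 20 to 120 N. Pads are 22 mm wide; open, the fingers measure 114 mm over their backs; the gripper's body (76 mm by 85 mm) begins 54 mm behind the grasp point. The pads swing forward as they close: fully open they stand 13 mm farther back than shut.
Start: joints at [0.105, 0.507, -0.238, 1.5, 0.126, 1.149, -0.155], TCP at [0.625, -0, 0.231] pointing down, gripper open.
Joint ranges: [-3.08, 3.08], [-0.24, 2.05], [-1.43, 1.35], [0, 2.5], [-1.52, 4.66], [0.17, 1.96], [-2.89, 2.89]. Speed limits (rad/s): [2.39, 2.39, 3.14, 3.14, 3.14, 3.14, 3.14].

### API

Orientations are given as a unit quaternion [w, x, y, z].
In Python, from station import ctrl, get_state, vision, ticket, models gives the robot as it stands. Calls block until the motion is done:
- ctrl.movep(position, orientation): joint-space move of the TCP to a pose.
- ctrl.movel(position, frame=None, max_speed=0.15): straight line of the TCP; frame=None keeps the orientation; max_speed is the mean speed in m/s.
- ctrl.set_joints(angles): joint-space move.
- ctrl.ungrasp() and ctrl.close_gripper(force=None): open the fingers fully, or close them until they stop; force is the grip in N (None keeps the last).
- ctrl.pause(seconds).
- ctrl.ik(position, orientation): joint angles nearest the present ones, or None.
- get_state(): the state.
- vision.grab_frame(name): name is "scene" or "side" or "wrist"; returns (picture, depth): 400x640x3 uint8, blue, green, red; 400x640 float32, m along the optical axis (not along the pixel's ray), 0 where there is no reading.
- vision.camera_info(name): a dict with "mtx" (3x3 intrinsics, pixels), "R" (3x3) and "t" (3): a world point X has camera coordinates R X + t; the wrist camera has in their place "hand_eye" (4x4, takes a point from camera to tool coordinates, whose origin is the TCP and whose axes are the flange's). Camera axes: x right, y down, z forward; pixel columns grow to the right and rows downward; lengths in m; the calibration is good to about 2 mm. The wrist camera is an equidistant fisheye: a pixel r from the principal point sees the ray r / f radians off the axis. A picture is of the moment at which its call begins: read the wrist's pose just before it. camera_info takes no time and is no camera call.
A pose or a line that the arm cannot do raises ctrl.Unreachable and nothing moves.
- ticket.close_job(): hands the job in, once; it reports no verdict.
Trained networks look in the newest picture that a camera, given by its name, has taken for a name from the list of things; names that differ only in an ending like _2 or _b are one class to them, and where a whole thing is asked for, a point or a joint stands for the part that bears it (a point fixed in the world has none). Each returns a list of dicts, best first, with "p" (0 to 1); they miss things now and then, are a little off and sometimes report something else, mostly with a low value. They report only what shows in the picture. A call takes as long as a camera call. They do not tell look-alikes from the thing itself.
- models.recognise(camera, target): "point" ([column, row] in pixels, amid what is visible of it).
- models.masks_of(camera, target): "mask" (400x640 bool, what is visible of it) and "point" ([column, row] in pixels, amid what is visible of it).
The state is a dict: "time": time; "qpos": joint angles; "qd": joint speeds; "tau": joint torques, N m; "tcp_pos": TCP position; "eef_rot": TCP orientation; "contact_force": force on the tool from outside, world axes, zero at the start; "wrist_torque": the same for the moment, N m; "width": finger opening in m.
Only numpy, scipy, OpenCV 4.12 (cv2) and the standard library are available. Lean on these libraries where they do the work, as an engineer would, in place of code of your own. Each camera call takes 0.05 s, during which the arm holds its last target. There are 200 camera calls.

### The job

The flask leaning in the cradle has just been filled: take the funnel out of its neck and set it upright in the mouth of the drip jar, then close the flask with its stopper. Seat both fully home with their flanges flat on the rims, lower them in rather than drop them, and leave the other things on the bench where they are.

Things in the scene. Friction and masses are not known exactly. Their poses are not given: they have to be found in the camera images.
- flask_mouth (a point): Centre of the open mouth of the bare steel flask, in the plane of its rim, 157 mm above the bench; its z axis points out of the neck along the flask's axis, which leans 30 degrees from vertical, roughly towards the robot (x and y lie across the neck). Neck: 48 mm outside diameter, straight 40 mm bore open for 60 mm from the rim. At the start the funnel sits in it.
- flask: The same flask, fixed; origin at the centre of its bottom, z along its axis; 145 mm long in all, body 90 mm diameter and 85 mm long, neck 60 mm long. It lies in a dark steel cradle 112 mm wide bolted to the bench, which stands beyond the mouth as seen from the robot, up to 150 mm from the point below the mouth.
- jar_mouth (a point): Centre of the open mouth of the drip jar, in the plane of its rim, 110 mm above the bench; z points up. The jar is an upright aluminium jar (body 90 mm diameter, neck 48 mm outside diameter and 60 mm long) fixed on a 110 mm square steel foot bolted to the bench. Straight 40 mm bore, open for 60 mm from the rim.
- funnel: Loose grey plastic funnel, 90 g. Origin on its axis at the underside of its flange; z along the axis towards the bowl. Below: tapered spout 45 mm long, 36 mm diameter at the flange, 26 mm near its end. Above: flange 54 mm diameter, 6 mm thick, then a bowl widening to a straight collar, 57 mm outside diameter, 27 to 51 mm above the origin, wall 3 mm, open top. Starts seated in the flask.
- stopper: Loose black rubber stopper, 100 g, standing on its narrow end. Origin on its axis at the underside of its flange (36 mm above the bench at the start); z up the axis towards the handle. Below: tapered plug 36 mm long, 37 mm diameter at the flange, 31 mm near the foot, 1 mm chamfer. Above: flange 54 mm diameter, 8 mm thick, then a cylindrical handle 24 mm diameter, 8 to 46 mm above the origin.
- foam_cup: Loose white cup, 72 mm diameter, 90 mm tall, not part of the job; origin under its foot.
- dish: Loose shallow aluminium dish, 100 mm diameter, 20 mm tall, not part of the job; origin under its foot.
- compound_bar: Loose off-white bar of polishing compound, 90 x 35 x 25 mm, not part of the job; origin under its centre, x along it.
- tin: Loose closed grey tin, 68 mm diameter, 60 mm tall, not part of the job; origin under its foot.
- screwdriver: Loose screwdriver with a black handle lying on the bench, about 200 mm long, not part of the job; x points along it towards the tip.
- wrench: Loose steel wrench lying on the bench, about 180 mm long, not part of the job; x along it.
- washer: Loose thick steel washer, 32 mm diameter, 8 mm thick, not part of the job; origin under its centre.
Mind the look-alikes: they are no part of the job. Leave any pink look-alike of the stopper alone. What is shaped like the funnel but orange is not meant.

How it is judged:
By the outcome, as a careful person would: the job done as asked, in the order asked, and still so for the second after the job is handed in, with the robot touching nothing.
It also fails if it takes over 61 s, if anything falls off the work surface, if the arm or the gripper's body presses on something with over 40 N, if the wrist force passes 120 N, or if a joint passes its speed limit or range.

## Working session

There is one attempt and no reset: what is moved stays moved. The work goes in short steps, each a Python script; the robot and the scene stay as the last script left them, time stands still between calls to the robot, and variables do not carry over. Pictures are saved under pics/ and viewed, about 8 in all and at most 12, crops included, and the job is handed in when it is done.

```bash
ls; mkdir -p pics; python3 - <<'E'
from station import ctrl,get_state,vision,models
import cv2,numpy as np
ims=[]
for c in("scene","side"):
    im,d=vision.grab_frame(c); cv2.imwrite(f"pics/{c}0.png",im); np.save(f"{c}0.npy",d)
    i=vision.camera_info(c); print(c,np.round(i["mtx"],1).tolist(),np.round(i["R"],3).tolist(),np.round(i["t"],3).tolist())
    for t in("flask","funnel","stopper","jar_mouth"):
        print(c,t,[(np.round(r["point"]).tolist(),round(r["p"],2)) for r in models.recognise(c,t)])
print(vision.camera_info("wrist"),ctrl.pinch_z,get_state())
E
```

```text
pics
scene [[431.5, 0.0, 317.2], [0.0, 431.5, 197.4], [0.0, 0.0, 1.0]] [[-0.042, 0.999, -0.016], [0.749, 0.021, -0.662], [-0.661, -0.039, -0.749]] [0.015, -0.379, 1.553]
scene flask [([300.0, 218.0], 0.96)]
scene funnel [([298.0, 178.0], 0.7), ([220.0, 241.0], 0.61), ([274.0, 167.0], 0.31)]
scene stopper [([195.0, 209.0], 0.76), ([233.0, 200.0], 0.74), ([271.0, 163.0], 0.6)]
scene jar_mouth [([407.0, 221.0], 0.6)]
side [[391.6, 0.0, 317.6], [0.0, 391.6, 203.4], [0.0, 0.0, 1.0]] [[0.938, -0.346, 0.014], [-0.162, -0.477, -0.864], [0.305, 0.808, -0.503]] [-0.55, 0.197, 1.089]
side flask [([337.0, 214.0], 0.77)]
side funnel [([320.0, 189.0], 0.93), ([377.0, 268.0], 0.78), ([337.0, 214.0], 0.74)]
side stopper [([334.0, 273.0], 0.89), ([360.0, 294.0], 0.72)]
side jar_mouth [([297.0, 194.0], 0.88), ([303.0, 260.0], 0.57)]
{'mtx': array([[309.70691629,   0.        , 315.27822961],
       [  0.        , 309.70691629, 197.53729833],
       [  0.        ,   0.        ,   1.        ]]), 'hand_eye': array([[-4.25431308e-04, -9.57382129e-01, -2.88823958e-01,
         7.26279999e-02],
       [ 9.99
[... 253 characters left out ...]
'time': 0.5, 'qpos': array([ 0.1055402 ,  0.50753164, -0.23759428,  1.50023945,  0.12568957,
        1.14891752, -0.15480864]), 'qd': array([ 0.00109999, -0.00080508,  0.00040027, -0.00046841, -0.00147758,
        0.00035355,  0.00141357]), 'tau': array([ 8.94627919e-04, -6.19848418e+01, -2.18250990e+00, -2.49767303e+01,
        1.38625992e-02,  3.16461439e-03,  4.46271883e-05]), 'tcp_pos': array([ 6.24961626e-01, -5.16839155e-05,  2.31241459e-01]), 'eef_rot': array([-4.66222087e-05,  7.07134121e-01,  7.07079438e-01, -3.74591992e-05]), 'contact_force': array([ 0.73322866, -0.50125335, -0.57380827]), 'wrist_torque': array([ 0.03484829, -0.02517137, -0.02668607]), 'width': 0.08559068564965062}
```

```bash
python3 - <<'E'
import cv2
a=cv2.imread("pics/scene0.png")[120:300,150:450];b=cv2.imread("pics/side0.png")[120:330,210:460]
cv2.imwrite("pics/sc.png",cv2.resize(a,(800,480),interpolation=cv2.INTER_CUBIC))
cv2.imwrite("pics/sd.png",cv2.resize(b,(700,588),interpolation=cv2.INTER_CUBIC))
E
```

```text
(no output)
```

View pics/sc.png

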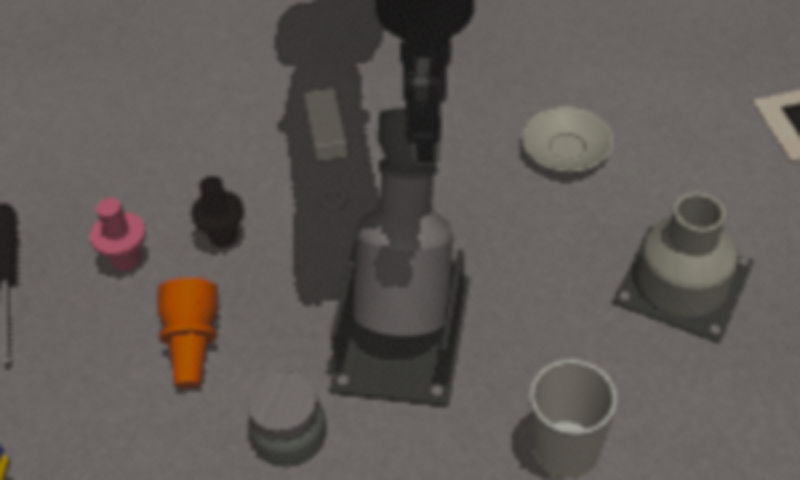

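View pics/sd.png

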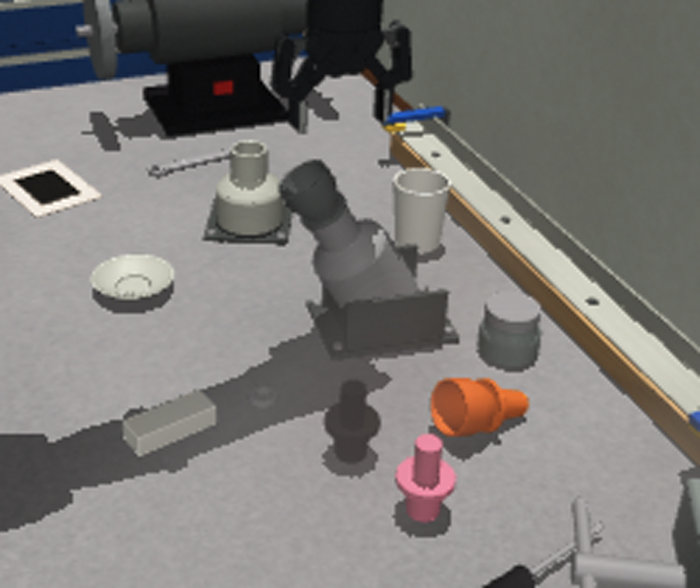

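Scene: the black stopper is at (231,199), and its pink look-alike is at (194,208). The grey funnel sits in the flask neck at (302,171), the orange one lies at (220,241), and the jar mouth is at (411,200). The black stopper and the grey funnel fit the description by colour and place. Next I localise them with masks and depth.

```bash
cat > h.py <<'E'
from station import ctrl,get_state,vision,models,ticket
import cv2,numpy as np
from scipy.spatial.transform import Rotation as Ro
def back(c,m,d):
    i=vision.camera_info(c);K=i["mtx"];v,u=np.nonzero(m&(d>0));z=d[v,u]
    X=np.stack([(u-K[0,2])/K[0,0]*z,(v-K[1,2])/K[1,1]*z,z],1)
    return (X-i["t"])@i["R"],u,v
def rot(q): return Ro.from_quat(np.roll(q,-1)).as_matrix()
def quat(R): return np.roll(Ro.from_matrix(R).as_quat(),1)
def tri(us): # [(cam,u,v)] least-squares point
    A=np.zeros((3,3));b=np.zeros(3)
    for c,u,v in us:
        i=vision.camera_info(c);K=i["mtx"];r=i["R"].T@[(u-K[0,2])/K[0,0],(v-K[1,2])/K[1,1],1];r/=np.linalg.norm(r)
        o=-i["R"].T@i["t"];P=np.eye(3)-np.outer(r,r);A+=P;b+=P@o
    return np.linalg.solve(A,b)
E
python3 - <<'E'
from h import *
for c in("scene","side"):
    im,d=vision.grab_frame(c)
    for t in("flask","funnel","stopper","jar_mouth"):
        for r in models.masks_of(c,t)[:4]:
            X,u,v=back(c,r["mask"],d)
            if len(X)<5: continue
            k=np.percentile(X,[3,50,97],axis=0)
            print(c,t,round(r["p"],2),np.round(r["point"]),"bgr",np.round(im[r["mask"]].mean(0)),len(X),np.round(k,3).tolist())
print(np.round(tri([("scene",298,178),("side",320,189)]),3),np.round(tri([("scene",233,200),("side",334,273)]),3))
E
```

```text
scene flask 0.87 [299. 218.] bgr [70. 71. 75.] 1870 [[0.617, -0.067, 0.049], [0.668, -0.024, 0.106], [0.704, 0.014, 0.158]]
scene funnel 0.87 [220. 241.] bgr [ 12.  67. 140.] 719 [[0.658, -0.253, 0.013], [0.693, -0.224, 0.043], [0.742, -0.206, 0.064]]
scene funnel 0.54 [300. 178.] bgr [46. 47. 48.] 370 [[0.429, -0.062, 0.001], [0.606, -0.03, 0.184], [0.674, -0.001, 0.25]]
scene stopper 0.79 [192. 210.] bgr [ 79.  68. 125.] 383 [[0.567, -0.34, 0.004], [0.595, -0.312, 0.044], [0.611, -0.294, 0.082]]
scene stopper 0.76 [232. 198.] bgr [36. 37. 41.] 392 [[0.491, -0.253, -0.002], [0.561, -0.22, 0.043], [0.578, -0.2, 0.082]]
scene jar_mouth 0.9 [407. 222.] bgr [74. 81. 82.] 1673 [[0.579, 0.194, 0.003], [0.624, 0.242, 0.052], [0.655, 0.297, 0.107]]
side flask 0.68 [335. 214.] bgr [97. 97. 99.] 866 [[0.591, -0.074, 0.059], [0.627, -0.055, 0.106], [0.69, -0.019, 0.153]]
side funnel 0.72 [378. 267.] bgr [ 50.  88. 171.] 545 [[0.645, -0.263, 0.01], [0.672, -0.238, 0.032], [0.736, -0.209, 0.063]]
side funnel 0.71 [320. 189.] bgr [63. 63. 62.] 410 [[0.556, -0.051, 0.148], [0.585, -0.039, 0.184], [0.615, 0.005, 0.21]]
side stopper 0.77 [360. 290.] bgr [121. 105. 176.] 425 [[0.561, -0.345, 0.004], [0.58, -0.33, 0.044], [0.607, -0.303, 0.082]]
side stopper 0.74 [335. 273.] bgr [61. 61. 66.] 350 [[0.531, -0.252, 0.006], [0.548, -0.235, 0.044], [0.573, -0.214, 0.082]]
side stopper 0.71 [301. 194.] bgr [111. 119. 119.] 802 [[0.55, 0.182, 0.002], [0.592, 0.217, 0.045], [0.645, 0.265, 0.108]]
side jar_mouth 0.72 [299. 194.] bgr [111. 119. 118.] 802 [[0.548, 0.181, 0.002], [0.591, 0.217, 0.045], [0.643, 0.265, 0.109]]
side jar_mouth 0.62 [270. 180.] bgr [139. 139. 142.] 44 [[0.513, 0.41, 0.001], [0.54, 0.43, 0.005], [0.618, 0.442, 0.008]]
[ 0.589 -0.028  0.175] [ 0.55  -0.222  0.03 ]
```

```bash
cat >> h.py <<'E'
from scipy.optimize import least_squares
def pdist(r,z,P):
    best=np.full(len(r),9.)
    for (a,b) in zip(P[:-1],P[1:]):
        a=np.array(a);e=np.array(b)-a;q=np.stack([r,z],1)-a
        t=np.clip(q@e/(e@e),0,1);best=np.minimum(best,np.linalg.norm(q-t[:,None]*e,axis=1))
    return best
FUN=np.array([(.018,0),(.027,0),(.027,.006),(.020,.006),(.0285,.027),(.0285,.051),(.0255,.051),(.0255,.027)])
FLK=np.array([(.045,-.145),(.045,-.085),(.024,-.06),(.024,0)])
JAR=np.array([(.045,-.11),(.045,-.08),(.024,-.06),(.024,0),(.02,0),(.02,-.05)])
STP=np.array([(.0155,-.036),(.0185,0),(.027,0),(.027,.008),(.012,.008),(.012,.046),(0,.046)])
def axis(tilt,yaw): return np.array([np.sin(tilt)*np.cos(yaw),np.sin(tilt)*np.sin(yaw),np.cos(tilt)])
def fit(X,P,x0,gate=.015,fixed_z=None,tilt=None):
    # x: px,py,pz,(tilt),yaw -> point on axis; vertical if tilt==0
    def un(x):
        p=np.array(x[:3]); 
        a=axis(0,0) if tilt==0 else axis(x[3],x[4]); return p,a
    def res(x,X=X):
        p,a=un(x);q=X-p;z=q@a;r=np.linalg.norm(q-np.outer(z,a),axis=1);return pdist(r,z,P)
    x=np.array(x0,float)
    for g in (2*gate,gate,gate/2,gate/2):
        Y=X[res(x)<g]
        x=least_squares(lambda x:res(x,Y),x,loss="soft_l1",f_scale=.002,x_scale=.01).x
    return x,len(Y),np.sqrt(np.mean(res(x,Y)**2))
E
cat > f.py <<'E'
from h import *
D={c:np.load(c+"0.npy") for c in("scene","side")}
def cl(c): return back(c,np.ones((400,640),bool),D[c])[0]
C={c:cl(c) for c in D}; C["both"]=np.vstack(list(C.values()))
def near(X,p,r): 
    return X[(np.linalg.norm(X[:,:2]-np.array(p)[:2],axis=1)<r)&(X[:,2]>.008)]
for c,X in C.items():
    o=lambda n,f:print(c,n,np.round(f[0],4).tolist(),f[1],round(f[2],4))
    try:
        o("jar",fit(near(X,(.59,.24),.09),JAR,[.59,.24,.11],tilt=0))
        o("stp",fit(near(X,(.55,-.225),.05),STP,[.55,-.225,.036],tilt=0))
        Y=near(X,(.63,-.03),.13);Y=Y[Y[:,2]<.23]
        o("flask",fit(Y,FLK,[.61,-.03,.157,.52,3.14]))
        o("funnel",fit(Y,FUN,[.61,-.03,.157,.52,3.14],gate=.008))
        o("both",fit(Y,np.vstack([FLK,FUN[1:]]),[.61,-.03,.157,.52,3.14],gate=.008))
    except Exception as e: print(c,e)
E
python3 f.py
```

```text
scene jar [0.6002, 0.2467, 0.1321] 1213 0.0019
scene stp [0.5524, -0.2234, 0.035] 351 0.0014
scene flask [0.5874, -0.0213, 0.1774, 0.5176, 3.045] 1898 0.0024
scene funnel [0.5979, -0.0251, 0.1511, 0.4366, 2.7708] 369 0.0018
scene both [0.5884, -0.0216, 0.1765, 0.5134, 3.0481] 1784 0.0017
side jar [0.6006, 0.2437, 0.1312] 580 0.0026
side stp [0.553, -0.2253, 0.0358] 361 0.0011
side flask [0.5939, -0.0215, 0.1698, 0.4751, 2.8707] 1008 0.0038
side funnel [0.5997, -0.0234, 0.1569, 0.533, 3.1543] 413 0.0012
side both [0.5986, -0.0257, 0.1561, 0.5009, 2.9213] 938 0.0019
both jar [0.6002, 0.2457, 0.132] 1780 0.0022
both stp [0.5528, -0.2247, 0.0354] 712 0.0014
both flask [0.5869, -0.0225, 0.1786, 0.5165, 3.0519] 2926 0.0024
both funnel [0.5982, -0.0231, 0.1543, 0.4657, 3.1073] 778 0.0016
both both [0.5877, -0.023, 0.1774, 0.5158, 3.0614] 2924 0.0018
```

```bash
sed -i 's/^FLK.*/FLK=np.array([(.045,-.145),(.045,-.06),(.024,-.038),(.024,0)])/; s/^JAR.*/JAR=np.array([(.045,-.11),(.045,-.06),(.024,-.038),(.024,0),(.02,0),(.02,-.05)])/' h.py; python3 f.py
python3 - <<'E'
from h import *
m=np.array([.599,-.025,.157]);a=axis(np.pi/6,3.06)
print(a)
for yaw in (0,np.pi/2):
  for s in (.10,.2,.06):
    z=-a;y=np.cross(z,[1,0,0] );y/=np.linalg.norm(y);R=np.stack([np.cross(y,z),y,z],1)@Ro.from_euler("z",yaw).as_matrix()
    for k in(1,-1):
      Rk=R@np.diag([k,k,1]);print(yaw,s,k,np.round(np.array(ctrl.ik(m+a*s,quat(Rk)),float),2))
E
```

```text
scene jar [0.5999, 0.2468, 0.1121] 1274 0.0015
scene stp [0.5524, -0.2234, 0.035] 351 0.0014
scene flask [0.5972, -0.0221, 0.1584, 0.5251, 3.0382] 2023 0.002
scene funnel [0.5979, -0.0251, 0.1511, 0.4366, 2.7708] 369 0.0018
scene both [0.5981, -0.0222, 0.1577, 0.5211, 3.0403] 2176 0.0015
side jar [0.6008, 0.244, 0.112] 615 0.0021
side stp [0.553, -0.2253, 0.0358] 361 0.0011
side flask [0.6011, -0.0209, 0.158, 0.4902, 2.8749] 1157 0.0033
side funnel [0.5997, -0.0234, 0.1569, 0.533, 3.1543] 413 0.0012
side both [0.5987, -0.0245, 0.1581, 0.5208, 3.0502] 1239 0.0015
both jar [0.6, 0.2458, 0.1122] 1885 0.0018
both stp [0.5528, -0.2247, 0.0354] 712 0.0014
both flask [0.5974, -0.023, 0.1588, 0.5221, 3.0419] 2991 0.0022
both funnel [0.5982, -0.0231, 0.1543, 0.4657, 3.1073] 778 0.0016
both both [0.5983, -0.0235, 0.1578, 0.5205, 3.0546] 3401 0.0015
[-0.49833658  0.04075108  0.8660254 ]
0 0.1 1 [-0.21  0.16  0.19  2.17  0.09  0.3  -1.67]
0 0.1 -1 [ 0.37  0.17 -0.49  2.16  0.51  0.35  1.05]
0 0.2 1 [ 0.05 -0.03 -0.12  2.09  0.13  0.56 -1.72]
0 0.2 -1 [ 0.3  -0.03 -0.36  2.09  0.11  0.56  1.44]
0 0.06 1 [-0.25  0.24  0.26  2.18 -0.07  0.2  -1.51]
0 0.06 -1 [ 0.29  0.25 -0.41  2.18  0.72  0.28  0.84]
1.5707963267948966 0.1 1 [-0.94  0.31  1.16  2.17 -0.83  0.42 -2.3 ]
1.5707963267948966 0.1 -1 [ 0.11  0.16 -0.18  2.16  0.33  0.32 -0.34]
1.5707963267948966 0.2 1 [-1.29 -0.11  1.1   2.1   0.39  0.61  2.72]
1.5707963267948966 0.2 -1 [ 0.18 -0.03 -0.24  2.09  0.12  0.56 -0.14]
1.5707963267948966 0.06 1 [-0.5   0.28  0.59  2.18 -0.58  0.23 -2.57]
1.5707963267948966 0.06 -1 [ 0.02  0.24 -0.08  2.18  0.39  0.22 -0.4 ]
```

```bash
cat >> h.py <<'E'
M=np.array([.5984,-.0237,.157]);A=axis(np.pi/6,3.05);J=np.array([.6003,.2455,.110]);S=np.array([.5528,-.2246,.036])
def tool(a,pitch=0,spin=0,k=1):
    "tool z = -a, jaws across the lean plane; pitch>0 turns tool z upright about the jaw axis"
    z=-np.array(a);h=np.array([-A[0],-A[1],0]);h/=np.linalg.norm(h)  # horizontal, away from robot
    y=np.cross([0,0,1],h);y=k*y
    R=np.stack([np.cross(y,z),y,z],1)
    w=np.cross(h,[0,0,-1]);w/=np.linalg.norm(w)
    return Ro.from_rotvec(pitch*w).as_matrix()@R@Ro.from_euler("z",spin).as_matrix()
E
python3 - <<'E'
from h import *
f=lambda q:None if q is None else np.round(q,2).tolist()
print(tool(A),tool(A,np.pi/6))
for k in(1,-1):
  for p in(0,10,20,-10):
    for s in(.2,.01):
      R=tool(A,np.radians(p),k=k);print(k,p,s,f(ctrl.ik(M+A*.03+(s-.03)*-R[:,2],quat(R))))
for sp in range(-180,180,30):
    R=tool(A,0,np.radians(sp));print(sp,f(ctrl.ik(M+A*.01,quat(R))))
E
```

```text
[[-0.86239531  0.09146464  0.49790416]
 [ 0.0792107   0.99580832 -0.04573232]
 [-0.5         0.         -0.8660254 ]] [[-9.95808325e-01  9.14646422e-02 -7.61164277e-17]
 [ 9.14646422e-02  9.95808325e-01 -4.80104371e-18]
 [ 4.80740672e-17 -5.87473538e-18 -1.00000000e+00]]
1 0 0.2 [0.28, -0.03, -0.35, 2.09, 0.13, 0.56, 1.31]
1 0 0.01 [0.12, 0.34, -0.22, 2.18, 1.0, 0.18, 0.47]
1 10 0.2 [0.44, 0.1, -0.54, 1.86, 0.15, 0.86, 1.31]
1 10 0.01 [0.33, 0.4, -0.49, 2.02, 0.57, 0.48, 0.91]
1 20 0.2 [0.44, 0.25, -0.61, 1.63, 0.2, 1.15, 1.27]
1 20 0.01 [0.38, 0.47, -0.57, 1.87, 0.43, 0.74, 1.05]
1 -10 0.2 [0.01, -0.1, -0.13, 2.32, 0.49, 0.27, 0.93]
1 -10 0.01 [0.75, 0.59, -1.22, 2.33, 1.86, 0.77, -0.36]
-1 0 0.2 [0.04, -0.03, -0.11, 2.09, 0.15, 0.57, -1.85]
-1 0 0.01 [-0.45, 0.39, 0.55, 2.19, -1.1, 0.18, -0.6]
-1 10 0.2 [-0.1, 0.08, 0.06, 1.86, 0.05, 0.85, -1.73]
-1 10 0.01 [-0.18, 0.38, 0.21, 2.03, -0.12, 0.4, -1.56]
-1 20 0.2 [-0.13, 0.22, 0.14, 1.63, -0.02, 1.12, -1.65]
-1 20 0.01 [-0.14, 0.43, 0.19, 1.87, -0.11, 0.67, -1.57]
-1 -10 0.2 [0.57, -0.12, -0.61, 2.32, 0.13, 0.23, -1.84]
-1 -10 0.01 [0.12, 0.36, -0.24, 2.34, 2.46, 0.3, 2.13]
-180 [-0.45, 0.39, 0.55, 2.19, -1.1, 0.18, -0.6]
-150 [-0.45, 0.39, 0.55, 2.19, -1.1, 0.18, -1.12]
-120 [-0.51, 0.41, 0.65, 2.19, -1.2, 0.23, -1.54]
-90 [0.41, 0.39, -0.61, 2.18, 1.26, 0.33, 1.79]
-60 [0.32, 0.37, -0.48, 2.18, 1.19, 0.28, 1.32]
-30 [0.21, 0.35, -0.33, 2.18, 1.1, 0.22, 0.89]
0 [0.12, 0.34, -0.22, 2.18, 1.0, 0.18, 0.47]
30 [0.14, 0.35, -0.24, 2.18, 1.01, 0.19, -0.07]
60 [0.14, 0.35, -0.24, 2.18, 1.01, 0.19, -0.6]
90 [0.14, 0.35, -0.24, 2.18, 1.01, 0.19, -1.12]
120 [-0.45, 0.39, 0.55, 2.19, -1.1, 0.18, 0.45]
150 [-0.45, 0.39, 0.55, 2.19, -1.1, 0.18, -0.08]
```

```bash
cat >> h.py <<'E'
def wcloud(name):
    s=get_state();im,d=vision.grab_frame("wrist");cv2.imwrite(f"pics/{name}.png",im)
    i=vision.camera_info("wrist");K=i["mtx"];v,u=np.nonzero(d>0);z=d[v,u]
    p=np.stack([u-K[0,2],v-K[1,2]],1)/K[0,0];th=np.linalg.norm(p,axis=1)+1e-9
    ok=th<1.2;p,th,z=p[ok],th[ok],z[ok]
    X=np.c_[p/th[:,None]*(np.tan(th)*z)[:,None],z];H=i["hand_eye"]
    X=X@H[:3,:3].T+H[:3,3]
    return X@rot(s["eef_rot"]).T+s["tcp_pos"]
P12=np.radians(12)
def near(X,p,r): return X[(np.linalg.norm(X[:,:2]-np.array(p)[:2],axis=1)<r)&(X[:,2]>.008)]
def fc(n,X,P,x0,**k):
    try: f=fit(X,P,x0,**k);print(n,np.round(f[0],4).tolist(),f[1],round(f[2],4),flush=True)
    except Exception as e: print(n,e)
def st(): s=get_state();print("t",round(s["time"],2),"F",np.round(s["contact_force"],1),"w",round(s["width"],4),np.round(s["tcp_pos"],4),flush=True)
E
python3 - <<'E'
from h import *
f=lambda q:None if q is None else np.round(q,2).tolist()
Z=np.array([0,0,1.])
for sp in(-90,-45,0,45,90):
    R=tool(Z,P12,k=-1);R=Ro.from_euler("z",sp,degrees=True).as_matrix()@R
    print(sp,f(ctrl.ik(J+Z*.017,quat(R))),f(ctrl.ik(S+Z*.017,quat(R))))
R=tool(A,P12,k=-1);ctrl.movep(M+A*.2,quat(R));ctrl.movel(M+A*.12);st()
X=wcloud("w1")
fc("funnel",near(X,M-[.02,0,0],.07),FUN,[*M,np.pi/6,3.05],gate=.008)
fc("both",near(X,M,.12),np.vstack([FLK,FUN[1:]]),[*M,np.pi/6,3.05],gate=.01)
E
```

```text
-90 [0.26, 0.79, -1.05, 1.66, 0.63, 0.96, 2.11] [1.04, 0.92, -1.08, 1.72, 0.69, 1.02, 2.82]
-45 [-0.49, 0.69, 0.3, 1.51, -0.43, 1.1, -2.47] [0.21, 0.77, 0.34, 1.61, -0.37, 1.03, -1.74]
0 [-0.45, 0.74, 0.14, 1.37, -0.19, 1.23, -1.91] [0.2, 0.76, 0.21, 1.59, -0.11, 1.01, -1.23]
45 [-0.45, 0.74, -0.0, 1.36, 0.05, 1.25, -1.35] [0.2, 0.71, 0.08, 1.69, 0.16, 0.88, -0.72]
90 [-0.44, 0.69, -0.15, 1.47, 0.29, 1.13, -0.79] [0.24, 0.64, -0.03, 1.84, 0.37, 0.66, -0.17]
t 3.09 F [0.2 0.1 0.4] w 0.0858 [ 0.5388 -0.0182  0.2611]
funnel [0.6035, -0.025, 0.1638, 0.6724, 3.0417] 4980 0.0012
both [0.6004, -0.0247, 0.1601, 0.5, 3.0368] 8877 0.0014
```

View pics/w1.png

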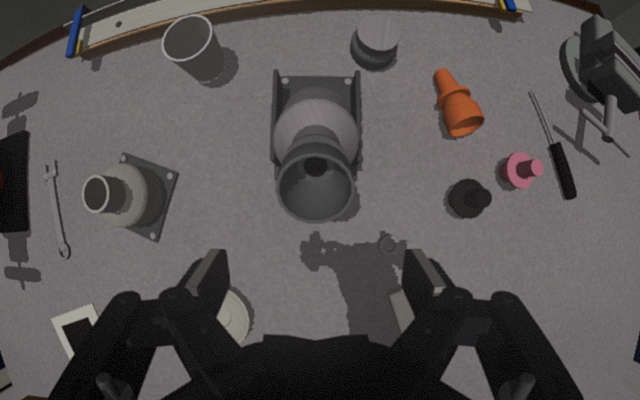

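The wrist view shows the grey funnel in the neck at (316,185), with the black stopper at (468,198) and the pink one at (523,170). The orange funnel is at (458,105) and the jar mouth at (100,195). The fits agree to about 2 mm, so I grasp the funnel.

```bash
python3 - <<'E'
from h import *
X=wcloud("w2")
fc("jar",near(X,J,.09),JAR,J,tilt=0)
fc("stp",near(X,S,.045),STP,S,tilt=0)
M=np.array([.599,-.0242,.1575])
ctrl.movel(M+A*.018,max_speed=.1);st()
ctrl.close_gripper(force=40);st()
ctrl.movel(M+A*.03,max_speed=.04);st()
ctrl.movel(M+A*.15,max_speed=.15);st()
im,d=vision.grab_frame("wrist");cv2.imwrite("pics/w3.png",im)
im2,d=vision.grab_frame("side");np.save("side1.npy",d)
cv2.imwrite("pics/w3.png",np.hstack([im[60:400,120:520],cv2.resize(im2[90:290,220:440],(374,340))]))
E
```

```text
jar [0.6006, 0.2442, 0.113] 3898 0.001
stp [0.5529, -0.2262, 0.0366] 1225 0.0007
t 4.36 F [-0.3  0.3  0.8] w 0.0856 [ 0.5901 -0.0234  0.1737]
t 4.75 F [-3.6  0.8  6.8] w 0.0567 [ 0.59   -0.0234  0.174 ]
t 5.2 F [ 0.1 -0.7 -1.7] w 0.0568 [ 0.5841 -0.0228  0.1838]
t 6.15 F [ 0.2  0.1 -1.3] w 0.0571 [ 0.5242 -0.0173  0.2867]
```

View pics/w3.png

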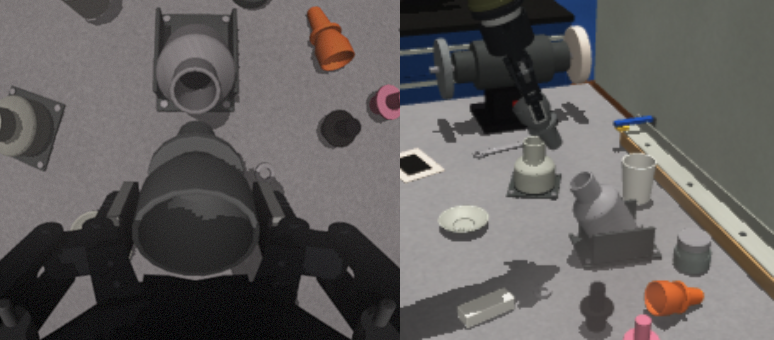

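The funnel is held and the flask mouth is clear. I measure the funnel's pose in the hand and the bare mouth.

```bash
python3 - <<'E'
from h import *
# move to above jar, funnel upright
Z=np.array([0,0,1.])
W={c:back(c,np.ones((400,640),bool),vision.grab_frame(c)[1])[0] for c in("side","scene")}
W["wrist"]=wcloud("w4")
o=get_state()["tcp_pos"]-A*.018
FL=np.vstack([FLK,[(.02,0),(.02,-.05)]])
for c,X in W.items():
    fc(c+" flask",near(X,M,.12)[:],FL,[*M,np.pi/6,3.05],gate=.01)
for c,X in W.items():
    Y=X[np.linalg.norm(X-(o+.02*A),axis=1)<.06]
    fc(c+" funnel",Y,np.vstack([[(.013,-.045)],FUN]),[*o,np.pi/6,3.05],gate=.008)
print(o)
E
```

```text
side flask [0.6004, -0.0224, 0.1569, 0.4985, 2.9087] 1058 0.0024
scene flask [0.5985, -0.0219, 0.1581, 0.5171, 3.0327] 1970 0.0015
wrist flask [0.5981, -0.0244, 0.1591, 0.5266, 3.0332] 4963 0.0011
side funnel [0.531, -0.0197, 0.2728, 0.5254, 3.1101] 400 0.0014
scene funnel [0.5317, -0.017, 0.2714, 0.4907, 3.0277] 778 0.0013
wrist funnel [0.532, -0.0192, 0.2753, 0.4903, 3.0391] 15645 0.0011
[ 0.533249   -0.01819064  0.27099144]
```

```bash
cat >> h.py <<'E'
def push(start,a,stop=5,n=12,step=.001):
    "1 mm steps along -a until the reaction along a exceeds stop"
    f0=get_state()["contact_force"]@a
    for i in range(n):
        ctrl.movel(start-a*step*(i+1),max_speed=.03)
        f=get_state()["contact_force"]@a-f0
        if f>stop: break
    print("push",i+1,"f",round(f,1));return start-a*step*(i+1)
E
python3 - <<'E'
from h import *
Z=np.array([0,0,1.]);J=np.array([.6004,.245,.1105])
R=Ro.from_euler("z",30,degrees=True).as_matrix()@tool(Z,P12,k=-1);q=quat(R)
ctrl.movep(J+Z*.12,q);st()
W={c:back(c,np.ones((400,640),bool),vision.grab_frame(c)[1])[0] for c in("side","scene")}
W["wrist"]=wcloud("w5")
o=get_state()["tcp_pos"]-Z*.016;print(o)
for c,X in W.items():
    Y=X[np.linalg.norm(X-(o+.02*Z),axis=1)<.06]
    fc(c+" funnel",Y,np.vstack([[(.013,-.045)],FUN]),[*o,.01,0],gate=.008)
    fc(c+" jar",near(X,J,.09)[near(X,J,.09)[:,2]<.125],JAR,J,tilt=0)
im2=vision.grab_frame("scene")[0]
im=cv2.imread("pics/w5.png");cv2.imwrite("pics/w6.png",np.hstack([im[:,120:520],cv2.resize(im2[100:300,300:500],(400,400))]))
E
```

```text
t 7.49 F [-0.8 -0.5 -0.3] w 0.0568 [0.601  0.2434 0.2309]
[0.60086318 0.24314541 0.21593961]
side funnel [0.6004, 0.2423, 0.2121, 0.0243, -1.6665] 326 0.0016
side jar [0.6003, 0.2441, 0.1123] 617 0.0022
scene funnel [0.6012, 0.2444, 0.2166, 0.0289, 0.6545] 597 0.0013
scene jar [0.5999, 0.2466, 0.1122] 1278 0.0015
wrist funnel [0.6021, 0.2425, 0.2182, 0.0294, 0.6185] 15617 0.0011
wrist jar [0.6004, 0.2442, 0.1129] 5530 0.0011
```

View pics/w6.png

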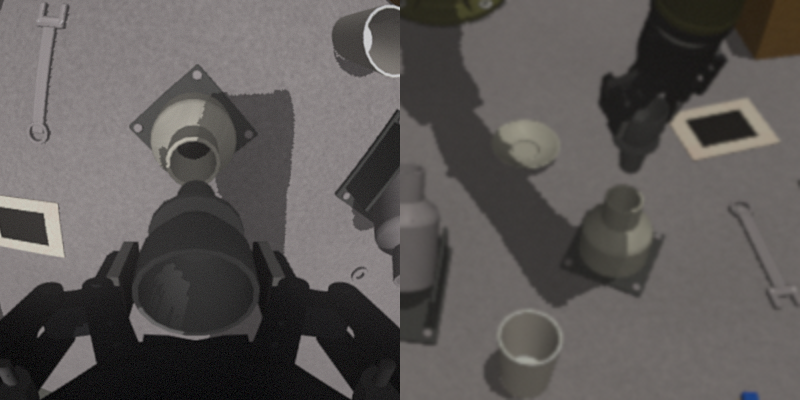

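The funnel hangs upright above the jar and about 2 mm off in y, because the arm hadn't settled. I correct that and the slight tilt, then lower it with force checks.

```bash
python3 - <<'E'
from h import *
Z=np.array([0,0,1.]);J=np.array([.6002,.2451,.1105])
R=Ro.from_euler("z",30,degrees=True).as_matrix()@tool(Z,P12,k=-1)
R=Ro.from_rotvec(-.022*np.array([-np.sin(.63),np.cos(.63),0])).as_matrix()@R;q=quat(R)
ctrl.movel(J+Z*.066,frame=q,max_speed=.1);ctrl.pause(.3);st()
ctrl.movel(J+Z*.024,max_speed=.05);st()
p=push(J+Z*.024,Z,stop=6);st()
X=wcloud("w7")
Y=near(X,J,.06);fc("wrist funnel",Y[Y[:,2]>.10],FUN,[*J,.01,0],gate=.008)
im=cv2.imread("pics/w7.png");im2=vision.grab_frame("side")[0];im3=vision.grab_frame("scene")[0]
cv2.imwrite("pics/w8.png",np.hstack([cv2.resize(im2[130:230,240:340],(400,400)),cv2.resize(im3[130:230,360:460],(400,400))]))
E
```

```text
t 8.68 F [-0.5  0.2 -1.8] w 0.0568 [0.6004 0.2452 0.177 ]
t 9.68 F [ 0.8  0.3 -0.8] w 0.0569 [0.6004 0.2452 0.1348]
push 5 f 6.6
t 10.93 F [1.3 0.2 5.7] w 0.0567 [0.6006 0.2453 0.1303]
wrist funnel [0.602, 0.2451, 0.1165, 0.0057, 0.2014] 15335 0.0011
```

View pics/w8.png

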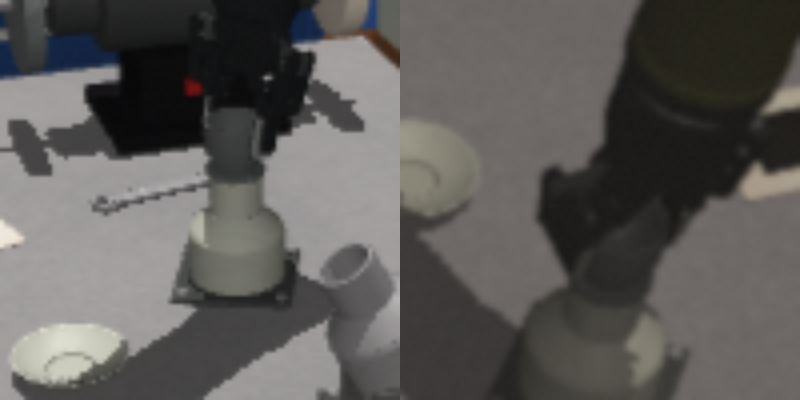

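```bash
python3 - <<'E'
from h import *
Z=np.array([0,0,1.]);p=np.array([.6002,.2451,.1105])+Z*.019
for i in range(1,5):
    ctrl.movel(p-Z*.001*i,max_speed=.03);ctrl.pause(.1);st()
    if get_state()["contact_force"][2]>22: break
X=wcloud("w9")
Y=near(X,p,.06);fc("wrist funnel",Y[Y[:,2]>.10],FUN,[*p[:2],.11,.01,0],gate=.008)
E
```

```text
t 11.43 F [0.7 0.5 9.2] w 0.0571 [0.6009 0.2455 0.1301]
t 11.78 F [-0.2 -0.6 15.4] w 0.0567 [0.6011 0.2455 0.13  ]
t 12.12 F [-1.9 -0.  19.5] w 0.0561 [0.6011 0.2455 0.1299]
t 12.47 F [-3.  -1.8 25.9] w 0.0568 [0.6011 0.2455 0.1299]
wrist funnel [0.6023, 0.2451, 0.1162, 0.0124, 0.5811] 15297 0.0012
```

It meets a stiff stop with the TCP 19–20 mm above the rim, the same offset as when the funnel sat in the flask, so it is seated. I release and check.

```bash
python3 - <<'E'
from h import *
s=get_state();p=s["tcp_pos"];z=rot(s["eef_rot"])[:,2]
ctrl.movel([.6008,.2453,.1297],max_speed=.03);st()
ctrl.ungrasp();st()
ctrl.movel(np.array([.6008,.2453,.1297])-z*.12,max_speed=.15);ctrl.pause(.3);st()
W={c:back(c,np.ones((400,640),bool),vision.grab_frame(c)[1])[0] for c in("side","scene")}
W["wrist"]=wcloud("w10")
J=np.array([.6003,.245,.11])
for c,X in W.items():
    Y=near(X,J,.06);Y=Y[Y[:,2]<.18]
    fc(c+" funnel",Y[Y[:,2]>.112],FUN,[*J,.01,0],gate=.006)
    fc(c+" jar",near(Y,J,.09)[near(Y,J,.09)[:,2]<.106],JAR,J,tilt=0)
    fc(c+" stp",near(X,S,.045),STP,S,tilt=0)
im=cv2.imread("pics/w10.png");im2=vision.grab_frame("side")[0]
cv2.imwrite("pics/w11.png",np.hstack([im[0:400,120:520],cv2.resize(im2[130:230,240:340],(400,400))]))
E
```

```text
t 12.82 F [ 1.5 -0.1  6.5] w 0.0565 [0.6015 0.2456 0.1303]
t 13.22 F [-0.1 -0.9 -0.3] w 0.0858 [0.6006 0.2452 0.1292]
t 14.47 F [-0.7 -0.1  0.2] w 0.0853 [0.6207 0.2539 0.2472]
side funnel [0.6021, 0.2449, 0.1128, -0.0503, 0.4814] 247 0.0012
side jar [0.6005, 0.2442, 0.1116] 554 0.0021
side stp [0.5531, -0.2253, 0.0357] 364 0.0012
scene funnel [0.6024, 0.2468, 0.1151, 0.0125, -0.9379] 606 0.0011
scene jar [0.6, 0.2467, 0.1122] 1039 0.0016
scene stp [0.5527, -0.2234, 0.035] 350 0.0014
wrist funnel [0.6071, 0.2471, 0.1145, -0.1425, 0.3955] 4089 0.001
wrist jar [0.6002, 0.2441, 0.1132] 3375 0.001
wrist stp [0.5529, -0.2261, 0.0367] 313 0.0008
```

View pics/w11.png

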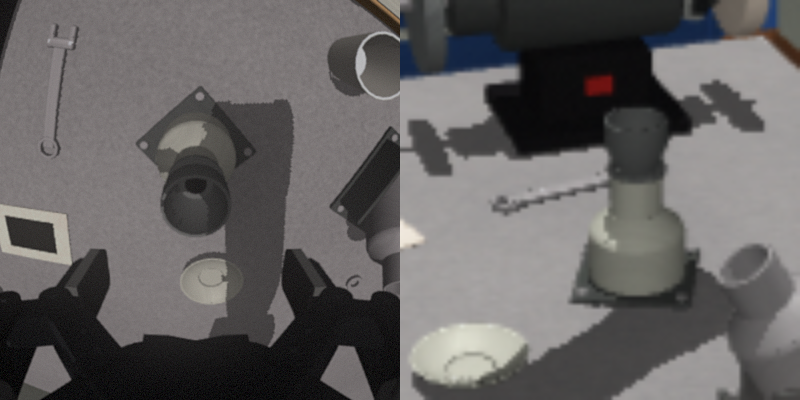

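```bash
python3 - <<'E'
from h import *
Z=np.array([0,0,1.]);S=np.array([.5529,-.225,.036]);J=np.array([.6003,.245,.11])
q=quat(tool(Z,P12,k=-1));z=rot(q)[:,2]
ctrl.movep(S+Z*.015-z*.13+Z*.03,q);st()
im2,d=vision.grab_frame("scene");X=near(back("scene",np.ones((400,640),bool),d)[0],J,.04)
im3,d3=vision.grab_frame("side");X=np.vstack([X,near(back("side",np.ones((400,640),bool),d3)[0],J,.04)])
for c in("both",): fc("funnel "+c,X[X[:,2]>.113],FUN,[*J,.01,0],gate=.006);print("top z",np.percentile(X[:,2],[99,99.8]))
T=X[X[:,2]>.157];c=np.linalg.lstsq(np.c_[T[:,:2]-J[:2],np.ones(len(T))],T[:,2],rcond=None)[0];print("rim plane",c,len(T))
Y=wcloud("w12");fc("stp",near(Y,S,.045),STP,S,tilt=0)
im=cv2.imread("pics/w12.png")
cv2.imwrite("pics/w13.png",np.hstack([im[:,120:520],cv2.resize(im2[140:240,360:460],(400,400))]))
E
```

```text
t 16.44 F [-0.5  0.5 -0.1] w 0.0855 [ 0.5807 -0.2254  0.2082]
funnel both [0.6013, 0.2458, 0.1104, -0.0377, 2.2485] 827 0.0012
top z [0.16117104 0.16266644]
rim plane [ 0.00155465 -0.00615168  0.15963553] 144
stp [0.5527, -0.2258, 0.0364] 2147 0.0006
```

View pics/w13.png

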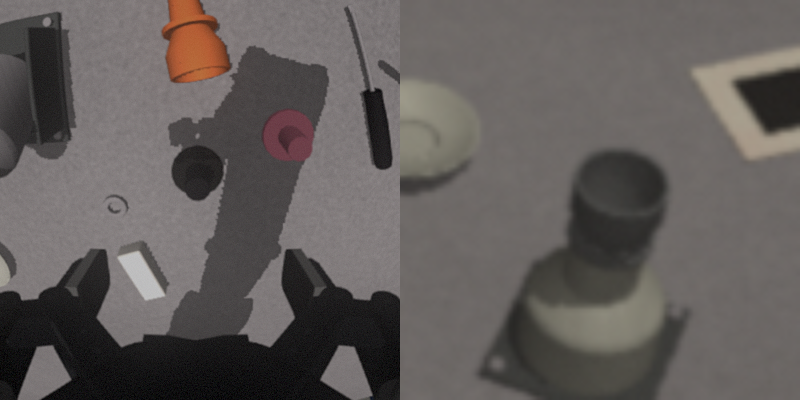

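The funnel is seated: its collar top is at z≈0.161 and the rim plane is level to 0.4°. In the left half, the black stopper at (197,172) is the one to take. The pink one at (290,135) stays put and is clear of the fingers.

```bash
python3 - <<'E'
from h import *
Z=np.array([0,0,1.]);S=np.array([.5528,-.2255,.036]);q=quat(tool(Z,P12,k=-1));z=rot(q)[:,2]
g=S+Z*.015
ctrl.movel(g-z*.08,max_speed=.15);ctrl.movel(g,max_speed=.08);st()
ctrl.close_gripper(force=60);st()
ctrl.movel(g+Z*.02,max_speed=.05);ctrl.movel(g+Z*.18,max_speed=.15);st()
R=tool(A,P12,k=-1);ctrl.movep(M+A*.12,quat(R));ctrl.pause(.3);st()
W={c:back(c,np.ones((400,640),bool),vision.grab_frame(c)[1])[0] for c in("side","scene")}
W["wrist"]=wcloud("w14")
o=get_state()["tcp_pos"]-A*.016;print(o)
FL=np.vstack([FLK,[(.02,0),(.02,-.05)]])
for c,X in W.items():
    Y=X[np.linalg.norm(X-o,axis=1)<.045]
    fc(c+" stp",Y,STP,[*o,.52,3.05],gate=.008)
    Y=X[np.linalg.norm(X-o,axis=1)>.055]
    fc(c+" flask",near(Y,M,.12),FL,[*M,np.pi/6,3.05],gate=.008)
im=cv2.imread("pics/w14.png");im2=vision.grab_frame("side")[0]
cv2.imwrite("pics/w15.png",np.hstack([im[:,120:520],cv2.resize(im2[110:260,260:410],(400,400))]))
E
```

```text
t 18.43 F [0.1 0.2 0.2] w 0.0852 [ 0.5533 -0.2257  0.0515]
t 19.03 F [-0.3  0.6  2.8] w 0.0216 [ 0.5529 -0.2255  0.0512]
t 20.8 F [ 0.8  0.2 -0.5] w 0.0217 [ 0.5524 -0.2253  0.23  ]
t 21.96 F [-0.4 -0.1 -1.9] w 0.0214 [ 0.5391 -0.0191  0.2603]
[ 0.54678372 -0.01932233  0.24675531]
side stp [0.5463, -0.024, 0.2491, 0.502, 3.4807] 282 0.0019
side flask [0.6003, -0.0228, 0.1569, 0.5018, 2.9312] 965 0.0019
scene stp [0.5459, -0.0179, 0.2463, 0.5159, 3.0499] 464 0.0014
scene flask [0.5984, -0.0222, 0.1581, 0.5181, 3.035] 1946 0.0014
wrist stp [0.5462, -0.0202, 0.2477, 0.5208, 3.0557] 5688 0.0005
wrist flask [0.5982, -0.0246, 0.1592, 0.525, 3.0383] 5993 0.001
```

View pics/w15.png

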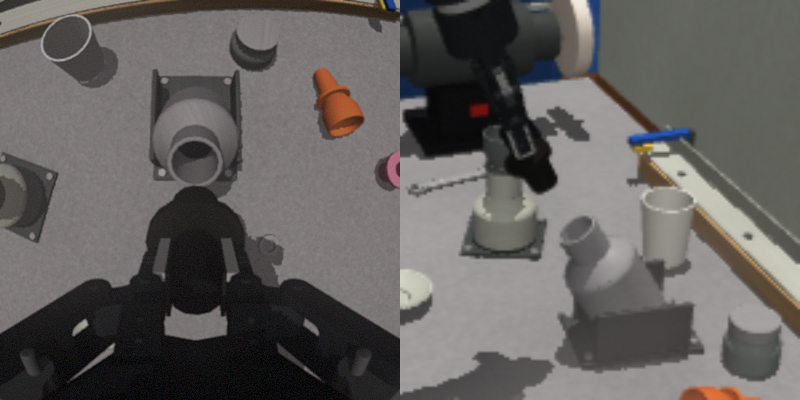

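Scene and wrist agree: the stopper is 103 mm above the seat along the axis, about 1.3 mm off sideways, and aligned within 0.5°. I insert it.

```bash
python3 - <<'E'
from h import *
a=axis(.524,3.042);c=M+A*.12+np.array([.001,.0009,.0004])
R=tool(A,P12,k=-1)
ctrl.movel(c-a*.06,max_speed=.1);ctrl.pause(.3);st()
ctrl.movel(c-a*.095,max_speed=.05);st()
p=c-a*.095;f0=get_state()["contact_force"]@a
for i in range(1,18):
    ctrl.movel(p-a*.001*i,max_speed=.03);ctrl.pause(.08);s=get_state()
    f=s["contact_force"];print(i,np.round(f,1),round(f@a,1),"s",round((s["tcp_pos"]-M)@A,4))
    if f@a>22: break
E
```

```text
t 23.21 F [-0.1 -0.  -1.1] w 0.0214 [ 0.5696 -0.0203  0.2099]
t 24.06 F [ 0.  -0.3 -0.3] w 0.0214 [ 0.587  -0.022   0.1791]
1 [-0.7  0.3 -0.1] 0.2 s 0.0241
2 [ 0.6 -0.3 -0.4] -0.7 s 0.0229
3 [ 0.4  0.3 -0.9] -0.9 s 0.0219
4 [-0.8 -0.2  0.3] 0.7 s 0.0209
5 [ 0.5  0.6 -0.5] -0.6 s 0.0199
6 [-0.2  0.5 -0.7] -0.5 s 0.0189
7 [ 0.5  0.6 -0.5] -0.7 s 0.0179
8 [-0.7  0.8 -1. ] -0.5 s 0.0169
9 [-0.4 -1.5 -0.5] -0.3 s 0.0159
10 [ 0.   0.1 -1.4] -1.2 s 0.0149
11 [-4.3  1.   5.3] 6.8 s 0.0143
12 [-9.5  0.5 14.2] 17.0 s 0.0141
13 [-15.5   2.4  23.1] 27.8 s 0.014
```

```bash
python3 - <<'E'
from h import *
a=axis(.524,3.042);c=M+A*.12+np.array([.001,.0009,.0004])
ctrl.movel(c-a*.106,max_speed=.03);ctrl.ungrasp();ctrl.pause(.2);st()
z=rot(get_state()["eef_rot"])[:,2];ctrl.movel(c-a*.106-z*.15,max_speed=.15);ctrl.pause(.3);st()
J=np.array([.6003,.245,.11]);W={};I={}
for k in("side","scene"):
    I[k],d=vision.grab_frame(k);W[k]=back(k,np.ones((400,640),bool),d)[0]
W["wrist"]=wcloud("w16")
for k,X in W.items():
    Y=X[np.linalg.norm(X-(M+A*.02),axis=1)<.06]
    zz=(Y-M)@A
    fc(k+" stp",Y[zz>.001],STP[2:],[*M,.52,3.05],gate=.005)
    fc(k+" flask",near(X,M,.12),np.vstack([FLK,STP[3:]]),[*M,.52,3.05],gate=.008)
    rr=np.linalg.norm(Y-M-np.outer(zz,A),axis=1);print(k,"handle top s",np.percentile(zz[rr<.012],[50,95]))
    T=near(X,J,.04);print(" funnel top z",np.percentile(T[:,2],99))
im=cv2.imread("pics/w16.png")
cv2.imwrite("pics/w17.png",np.hstack([cv2.resize(im[20:270,190:440],(400,400)),cv2.resize(I["side"][120:270,250:400],(400,400))]))
E
```

```text
t 29.48 F [ 0.2 -0.3  0. ] w 0.086 [ 0.5924 -0.0226  0.1695]
t 30.93 F [-0.4  0.3 -0.1] w 0.0854 [ 0.5462 -0.0184  0.3116]
side stp [0.6, -0.0234, 0.1561, 0.5286, 3.0241] 212 0.0011
side flask [0.5999, -0.0235, 0.1565, 0.5126, 2.9658] 1077 0.002
side handle top s [0.03376543 0.04560544]
 funnel top z 0.16115541041335893
scene stp [0.5991, -0.0216, 0.1557, 0.516, 3.0442] 277 0.001
scene flask [0.5986, -0.022, 0.1572, 0.5193, 3.0323] 2161 0.0015
scene handle top s [0.0318462  0.04501588]
 funnel top z 0.1615921844190791
wrist stp [0.5997, -0.0241, 0.1571, 0.5252, 3.0376] 2259 0.0006
wrist flask [0.5995, -0.0244, 0.1579, 0.5261, 3.0319] 5756 0.0012
wrist handle top s [0.04537881 0.04644415]
 funnel top z 0.16203449086381533
```

View pics/w17.png

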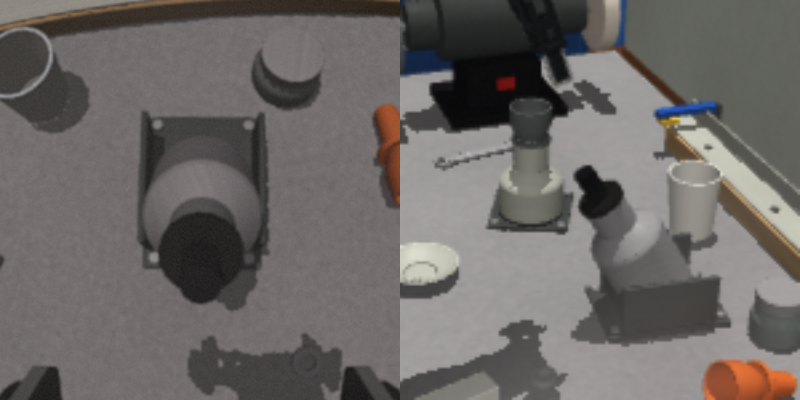

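The stopper is seated in the flask neck: its handle top is 46 mm above the rim and its axis matches the flask's. The funnel stands upright in the jar with its top at z≈0.161, and the robot is clear of everything. I hand in.

```bash
python3 -c "from station import ticket;print(ticket.close_job())"
```

```text
the job is handed in; nothing more can be done
None
```

I moved the grey funnel from the flask into the drip jar, then closed the flask with the black stopper, and handed the job in at about 31 s of the 61 s. I lowered both in 1 mm steps until they met a stiff stop at about 25–28 N, and only then released them.

- **Funnel:** its collar top measured z = 0.161–0.162 m in all three cameras against an expected 0.161 m. The rim was level to about 0.4°, measured from the scene and side cameras.
- **Stopper:** its handle top is 45–46 mm above the flask rim, against an expected 46 mm. Its axis is within 1° of the flask's in the scene and wrist fits. The side camera's own flask fit was noisier and a few degrees off in direction.
- **Disagreement:** just after release, the tilt fits of the funnel disagreed between cameras. The wrist fit read 8° because it saw only the collar from above, the side fit 3°, and the scene fit under 1°. A later fit of the scene and side cameras together still gave 2°. I went by the rim plane and the pictures, which showed it upright and home.
- **Other things:** the arm touched none of them. They looked unmoved in the pictures, but I did not measure their positions afterwards.

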